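Turn the die block square to the fence

TASK

Push the heavy die block round on the table with the fingers, walking it by its corners, until one of its two long sides (either will do) lies flush against the front face of the low steel fence, with no part of that side past either end of the fence. Do not lift or tip the block, and leave the other loose things where they lie. Finish clear of everything.

Things in the scene. Friction and masses are not known exactly. Their poses are not given: they have to be found in the camera images.
- die_block: dull grey cast block 140 mm long (its y), 96 wide (its x), 40 high, flat sides; dark marks on top are only surface. Origin: centre of its underside. About 0.95 kg; slides at 6 to 15 N and stays where left. Pushed square near one end it turns about a point some 40 mm past its middle. A half turn makes no difference. Starts before the fence, long sides 45 to 90 degrees off it, either way
- fence: fixed low steel angle 360 mm long (its y). Front face, 34 mm high, looks to its -x, towards the robot; behind it a foot with bolts (up to 19 mm high) reaches 60 mm back. Origin on the table under the middle of the front face; x points into the fence, away from the robot, z up. With the block flush, the block's origin is 48 mm in front of this face
- bearing: loose bystander: ball bearing ring, 52 mm across, 15 high, lying near the left end of the fence; origin at the centre of its underside
- shackle: loose bystander: grey bow shackle with a screw pin, 68x65x18 mm, lying near the right end of the fence; origin under its centre
- pliers: loose bystander: red-handled combination pliers, 70x168x17 mm (long axis y), lying left of the block; origin under their centre
- screwdriver: loose bystander: red-handled screwdriver, 27x188x24 mm (long axis y), lying right of the block; origin under its centre
Mind the look-alikes: they are no part of the job. What is meant by the die_block is not brown or turquoise, and is the larger of those in its own colour.

How it is judged:
By the outcome, as a careful person would: the job done as asked, in the order asked, and still so for the second after the job is handed in, with the robot touching nothing.
It also fails if it takes over 48 s, if anything falls off the work surface, if the arm or the gripper's body presses on something with over 40 N, if the wrist force passes 120 N, or if a joint passes its speed limit or range.

ROBOT

A 7-joint arm with a two-finger parallel gripper is mounted at the origin on a cart in front of the work surface, level with it; the furniture and walls round the work are solid. World frame = base frame: x ahead of the robot, y to its left, z up, the work surface at z = 0. Lengths are in m, angles in rad, forces in N, time in s.
With the tool pointing down it reaches from about 0.425 to 0.875 m from the base axis. Payload 8.4 kg.
Tool frame: the origin (TCP) lies midway between the tips of the shut fingers; the grasp point (between the pads) lies 19 mm behind it; z points along the fingers, y is the line along which they close (so a half turn about z gives the same grasp; the last joint's range is limited). The gripper opens to 85 mm and grips with 20 to 120 N. Pads are 22 mm wide; open, the fingers measure 114 mm over their backs; the gripper's body (76 mm by 85 mm) begins 54 mm behind the grasp point. The pads swing forward as they close: fully open they stand 13 mm farther back than shut.
Start: joints at [1.065, 0.333, 0.04, 1.465, -0.013, 1.343, -0.059], TCP at [0.257, -0.597, 0.231] pointing down, gripper open.
Joint ranges: [-2.58, 2.58], [-0.38, 2.09], [-1.3, 1.39], [0.25, 2.4], [-1.5, 4.64], [0.08, 2.09], [-2.65, 2.65]. Speed limits (rad/s): [2.22, 2.22, 2.79, 2.79, 3.14, 3.14, 3.14].

INTERFACE

Orientations are given as a 3x3 rotation matrix whose columns are the frame's x, y, z axes.
In Python, from plant import sense, get_image, camera_model, hand_in gives the robot as it stands.
- The arm moves only by the shell command python3 -m pendant 'ROWS' [FORCE]. ROWS is JSON, a list of rows, each a list of 7 numbers: the turn, a rotation vector about the tool's x, y, z in rad, then the shift along the tool's x, y, z in cm, then the gripper command: -1 is fully open, 1 is shut, values between are in proportion. In form: [[wx, wy, wz, dx, dy, dz, fingers], ...]. A call has 1 to 5 rows; each row is the pose to reach, as a shift and turn from the pose commanded when the call began, along the tool's axes at that moment; what a row does not reach only later rows make up. A row lasts 1/12 s, in which the tool goes at most 41.7 mm and 7.16 degrees, less where a joint would pass 70% of its speed; a pose out of reach is approached as far as the arm can. A call with a gripper value outside its range is refused whole. The fingers move at their own pace and stop on an object; FORCE is the grip in N (left out, the last holds). Time passes only in rows, so rows that repeat a pose let the fingers close. It gives the time, the measured TCP pose, the force, the opening and the grip force at its end, in the units of the state.
- sense(): the state, without advancing time (a new reading comes with each control period).
- get_image(name): name is "scene" or "top" or "wrist"; returns the picture (480x640x3 uint8, blue, green, red); there is no depth.
- camera_model(name): a dict with "fovy" (degrees; the focal length in pixels is half the picture's height over the tangent of half this angle, whatever the lens; pixels are square), "cx", "cy" (the principal point, pixels), "xyz" and "attitude" of the camera in the world; the wrist camera has in their place "T_tool_cam" (4x4, takes a point from camera to tool coordinates, whose origin is the TCP and whose axes are the flange's). Camera axes: x right, y up, looking along -z (the intrinsics and any distortion apply to the point x, -y, -z); pixel columns grow to the right and rows downward; lengths in m; the calibration is good to about 2 mm. A picture is of the moment at which its call begins: read the wrist's pose just before it. camera_model takes no time and is no camera call.
- hand_in(): hands the job in; it is judged then, once.
The state is a dict: "time": time; "joint_positions": joint angles; "joint_velocities": joint speeds; "effort": joint torques, N m; "tool_pos": TCP position; "eef_rot": TCP orientation; "ft_force": force on the tool from outside, world axes, zero at the start; "ft_torque": the same for the moment, N m; "opening": finger opening in m; "grasp_force": force on a finger pad.
Only numpy, scipy, OpenCV 4.12 (cv2) and the standard library are available. Lean on these libraries where they do the work, as an engineer would, in place of code of your own. Each camera call takes 0.05 s, during which the arm holds its last target. There are 200 camera calls.

## Working session

There is one attempt and no reset: what is moved stays moved. The work goes in short steps, Python scripts to look and compute and a shell command to move; the robot and the scene stay as the last step left them, time stands still between calls to the robot, and variables do not carry over. Pictures are saved under pics/ and viewed, at most 10 in all, crops included, and the job is handed in when it is done.

```bash
ls; mkdir -p pics; python3 - <<'E'
from plant import *
import cv2,numpy as np
s=sense();print(s['time'],s['tool_pos'],s['eef_rot'],s['opening'])
for n in ("top","scene"):
    cv2.imwrite(f"pics/{n}0.png",get_image(n));print(n,camera_model(n))
print(camera_model("wrist"))
E
```

```text
pics
0.0 [ 0.25697141 -0.59654843  0.23039904] [[ 9.18413289e-01  3.95621636e-01 -7.43392256e-04]
 [ 3.95622322e-01 -9.18412109e-01  1.47541365e-03]
 [-9.90348875e-05 -1.64914207e-03 -9.99998635e-01]] 0.08519573775249696
top {'fovy': 53.90980981226599, 'cx': 310.30255602706933, 'cy': 243.45676044917195, 'xyz': array([0.42479567, 0.03606409, 0.97811125]), 'attitude': array([[ 0.015925  ,  0.9900098 , -0.14009636],
       [-0.99966139,  0.01864833,  0.01814761],
       [ 0.02057887,  0.13975993,  0.98997155]])}
scene {'fovy': 48.46131117839567, 'cx': 319.3092183350095, 'cy': 243.49168296377346, 'xyz': array([-0.06059031,  1.17165191,  0.64783599]), 'attitude': array([[-0.88391675,  0.19020303, -0.42721657],
       [-0.46739785, -0.38897733,  0.79387398],
       [-0.01518033,  0.9013986 ,  0.43272406]])}
{'fovy': 64.67109893047586, 'cx': 318.7146039820956, 'cy': 240.40147698258832, 'T_tool_cam': array([[-1.44820152e-03,  9.46781060e-01,  3.21875017e-01,
         8.31505282e-02],
       [ 9.99998902e-01,  1.47203503e-03,  1.69336068e-04,
        -4.10294116e-04],
       [-3.13487118e-04,  3.21874909e-01, -9.46782153e-01,
        -1.42206100e-01],
       [ 0.00000000e+00,  0.00000000e+00,  0.00000000e+00,
         1.00000000e+00]])}
```

View pics/top0.png

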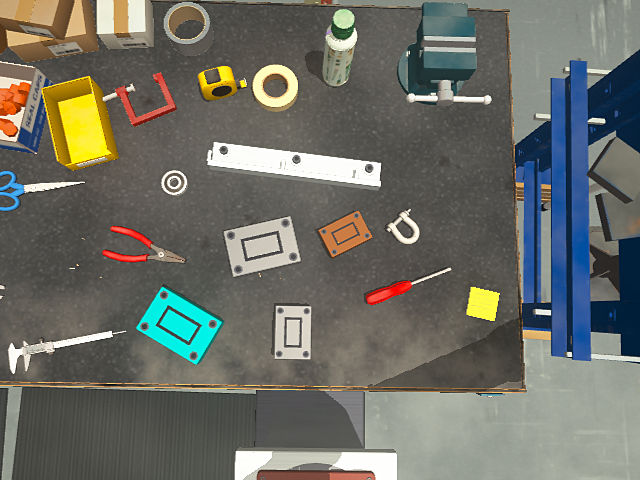

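View pics/scene0.png

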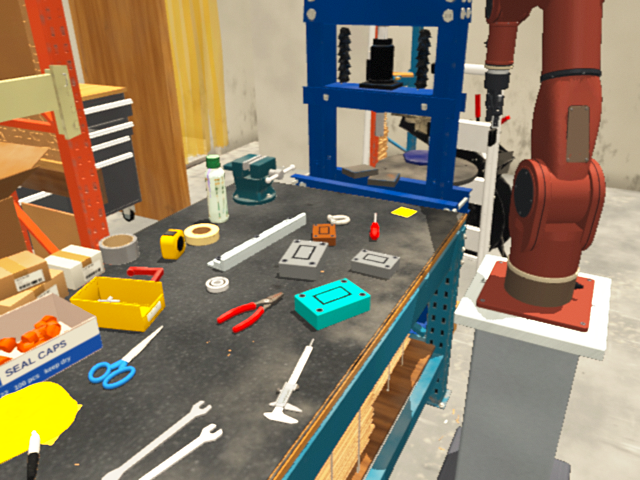

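The block candidates in the top view are:
- large grey at (262,246)
- small grey at (292,331)
- turquoise at (180,324)
- brown at (345,234)

By the description I choose the large grey one. The fence runs from (208,160) to (381,180), the bearing is at (174,183), the shackle at (404,228), the pliers at (145,247) and the screwdriver at (405,287). The scene view agrees, with the block at (303,258). I'll measure next.

```bash
cat > h.py <<'E'
from plant import *
import cv2,numpy as np
def ray(n,px,s=None):
    m=camera_model(n)
    if n=="wrist":
        T=np.eye(4);T[:3,:3]=s['eef_rot'];T[:3,3]=s['tool_pos'];T=T@m['T_tool_cam'];R,o=T[:3,:3],T[:3,3]
    else: R,o=m['attitude'],m['xyz']
    f=240/np.tan(np.radians(m['fovy']/2));px=np.atleast_2d(px).astype(float)
    d=np.c_[(px[:,0]-m['cx'])/f,-(px[:,1]-m['cy'])/f,-np.ones(len(px))]@R.T
    return o,d
def hit(n,px,z,s=None):
    o,d=ray(n,px,s);return (o+d*((z-o[2])/d[:,2])[:,None])[:,:2]
def blob(mask,seed):
    k,l,st,c=cv2.connectedComponentsWithStats(mask.astype(np.uint8));i=l[seed[1],seed[0]]
    m=(l==i).astype(np.uint8);cs,_=cv2.findContours(m,cv2.RETR_EXTERNAL,cv2.CHAIN_APPROX_NONE)
    return max(cs,key=cv2.contourArea)[:,0,:]
def rect(pts): # metric mm rect
    (c,wh,a)=cv2.minAreaRect((pts*1000).astype(np.float32));return np.round(c,1),np.round(wh,1),round(a,1)
E
python3 - <<'E'
from h import *
im=cv2.imread('pics/top0.png');g=im.min(2).astype(int)
for px in [(235,262),(290,225),(262,232),(262,270),(210,250),(300,300)]:print(px,im[px[1],px[0]])
for t in (100,125):
  c=blob((g>t)&(g<215),(235,262));print(t,len(c),rect(hit('top',c,.04)))
  c=blob((g>t),(250,160));P=hit('top',c,.034);print('fence',rect(P),rect(hit('top',c,.0)))
h=cv2.cvtColor(im,cv2.COLOR_BGR2HSV)
for n,s,z in(('brown',(330,222),.03),('turq',(150,325),.04)):
  mk=(h[...,1]>120); print(n,rect(hit('top',blob(mk,s),z)))
c=blob(g>100,(280,312));print('small',rect(hit('top',c,.03)))
for n,p,z in(('pl',[(185,262),(147,228),(104,255),(112,228)],.01),('shackle',[(388,228),(404,208),(420,240),(404,245)],.01),('sd',[(365,300),(450,268)],.01),('bear',[(174,183)],.01)):print(n,hit('top',p,z).round(3).tolist())
a=np.hstack([cv2.resize(im[205:290,205:320],None,fx=3.4,fy=3.4,interpolation=2),cv2.resize(im[135:220,200:320],None,fx=3.4,fy=3.4,interpolation=2)[:, :400]]);cv2.imwrite('pics/crop1.png',a)
E
```

```text
(235, 262) [184 196 202]
(290, 225) [195 209 215]
(262, 232) [187 200 206]
(262, 270) [75 80 80]
(210, 250) [ 93 102 102]
(300, 300) [ 92  96 102]
100 222 (array([551.2, 116. ]), array([ 94.7, 138.9]), 14.2)
fence (array([718.9,  55.6]), array([362.9,  68.6]), 84.7) (array([729.4,  56.3]), array([376. ,  71.1]), 84.7)
125 221 (array([551.2, 115.9]), array([ 94.3, 138.3]), 14.2)
fence (array([724.7,  54.6]), array([362.8,  51.2]), 83.9) (array([735.5,  55.3]), array([375.8,  53.1]), 83.9)
brown (array([597.1, -23.5]), array([1002.5, 1391.1]), 1.7)
turq (array([393.3, 270.7]), array([143.7,  98.9]), 60.9)
small (array([605.1, -13.4]), array([ 985.8, 1384.3]), 1.7)
pl [[0.519, 0.275], [0.588, 0.356], [0.53, 0.44], [0.586, 0.428]]
shackle [[0.597, -0.143], [0.641, -0.178], [0.573, -0.21], [0.562, -0.177]]
sd [[0.447, -0.095], [0.516, -0.272]]
bear [[0.684, 0.306]]
```

View pics/crop1.png

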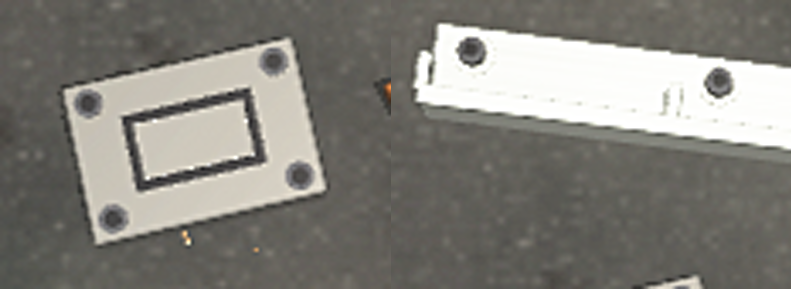

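The crop confirms the choice. The large grey plate (about 139x95 mm at z=0.04, matching its spec) sits about 20° off the fence, with its left end nearer the robot. That is less than the 45 to 90° stated, so I'll cross-check it in the scene view and measure the fence line and the clearances.

```bash
python3 - <<'E'
from h import *
im=cv2.imread('pics/top0.png');g=cv2.cvtColor(im,cv2.COLOR_BGR2GRAY).astype(float)
E=[];B=[]
for x in range(214,376,4):
    y0=166+(x-208)*.126
    col=g[int(y0)-8:int(y0)+14,x];d=-np.diff(col);k=d.argmax();E.append((x,int(y0)-8+k+.5))
P=hit('top',E,.034)*1000
vx,vy,x0,y0=cv2.fitLine(P.astype(np.float32),cv2.DIST_HUBER,0,.01,.01).ravel();print('fence dir',np.degrees(np.arctan2(vy,vx)),x0,y0,np.abs((P-[x0,y0])@[-vy,vx]).round(1))
print(g[150:190:1,290].astype(int))
print('ends',hit('top',[(208,165),(381,186)],.034))
c=blob((g>135),(280,315));print('small',rect(hit('top',c,.03)),len(c))
h=cv2.cvtColor(im,cv2.COLOR_BGR2HSV)
for n,s,z in(('brown',(330,238),.03),('turq',(150,325),.04)):
  r=cv2.boxPoints(cv2.minAreaRect(blob(h[...,1]>90,s)));print(n,hit('top',r,z).round(3).tolist())
sc=cv2.imread('pics/scene0.png')
# project block top corners into scene
m=camera_model('scene');f=240/np.tan(np.radians(m['fovy']/2))
a=np.radians(14.2);R=np.array([[np.cos(a),-np.sin(a)],[np.sin(a),np.cos(a)]])
C=np.array([[48,70],[48,-70],[-48,-70],[-48,70]])@R.T/1000+[.5512,.116]
q=(np.c_[C,np.full(4,.04)]-m['xyz'])@m['attitude'];print('corners',C.round(3).tolist(),(np.c_[m['cx']-f*q[:,0]/q[:,2],m['cy']+f*q[:,1]/q[:,2]]).round().tolist())
E
```

```text
fence dir 83.85228 699.22437 53.75918 [0.3 0.8 0.3 0.8 0.2 0.8 0.2 0.8 0.2 0.9 0.2 0.9 0.2 0.9 0.2 0.9 0.1 0.9
 0.1 0.9 0.1 1.  0.1 1.  0.1 1.  0.1 1.  0.  1.  0.  1.  0.  1.1 0.  1.
 0.  1.1 0.  1.  0.1]
[ 95 154 255 255 253 253 254 255 255 255 255 255 253 252 255 253 253 254
 254 254 252 252 253 255 255 167 120 127 132 122  93  96 100 100  99 101
 101 100  99 100]
ends [[ 0.71761941  0.23208739]
 [ 0.68081982 -0.12516331]]
small (array([381.1,  51.7]), array([103.1,  70.6]), 0.9) 173
brown [[0.586, 0.006], [0.632, -0.079], [0.574, -0.108], [0.53, -0.023]]
turq [[0.385, 0.357], [0.473, 0.31], [0.401, 0.183], [0.315, 0.232]]
corners [[0.581, 0.196], [0.615, 0.06], [0.522, 0.036], [0.487, 0.172]] [[278.0, 262.0], [294.0, 239.0], [329.0, 242.0], [316.0, 266.0]]
```

The projected corners match the scene view to within a few pixels. The fence face has its normal at yaw -6.15° and passes through (0.699, 0.054). I'll start moving, keeping high.

```bash
cat >> h.py <<'E'
def to(x,y,z,yaw):
    s=sense();R=s['eef_rot'];p=s['tool_pos'];d=R.T@(np.array([x,y,z])-p)*100
    w=np.arctan2(R[1,0],R[0,0])-np.radians(yaw)
    print('t',round(s['time'],2),'pos',p.round(4),'yaw',round(np.degrees(np.arctan2(R[1,0],R[0,0])),2),'F',np.round(s['ft_force'],1),'-> wz %.3f d'%w,d.round(2))
E
python3 -m pendant '[[0,0,0.16,18,-9,0,-1],[0,0,0.16,18,-9,0,-1],[0,0,0.16,18,-9,0,-1],[0,0,0.16,18,-9,0,-1],[0,0,0.16,18,-9,0,-1]]'
python3 -m pendant '[[0,0,0,9.6,-17.5,0,-1],[0,0,0,9.6,-17.5,0,-1],[0,0,0,9.6,-17.5,0,-1],[0,0,0,9.6,-17.5,0,-1],[0,0,0,9.6,-17.5,0,-1]]'
python3 -c "
from h import *
to(.475,-.06,.2,14.2);to(.475,.097,.2,14.2)"
```

```text
time: 0.52
tool_pos: [0.3886, -0.4403, 0.2311]
eef_rot: [[0.969, 0.246, 0.0], [0.246, -0.969, 0.001], [0.0, -0.001, -1.0]]
ft_force: [0.8, -0.0, 0.5]
opening: 0.0853
grasp_force: 0.0
time: 0.93
tool_pos: [0.4377, -0.2464, 0.2311]
eef_rot: [[0.969, 0.246, -0.0], [0.246, -0.969, 0.001], [-0.0, -0.001, -1.0]]
ft_force: [0.2, 0.0, 0.6]
opening: 0.0853
grasp_force: 0.0
t 0.93 pos [ 0.4377 -0.2464  0.2311] yaw 14.26 F [0.2 0.  0.6] -> wz 0.001 d [  8.21 -17.15   3.12]
t 0.93 pos [ 0.4377 -0.2464  0.2311] yaw 14.26 F [0.2 0.  0.6] -> wz 0.001 d [ 12.08 -32.36   3.13]
```

```bash
python3 -m pendant '[[0,0,0,8.2,-17.1,0,-1],[0,0,0,8.2,-17.1,0,-1],[0,0,0,8.2,-17.1,0,-1],[0,0,0,8.2,-17.1,0,-1],[0,0,0,8.2,-17.1,0,-1]]' >/dev/null
python3 -m pendant '[[0,0,0,3.9,-15.2,0,-1],[0,0,0,3.9,-15.2,0,-1],[0,0,0,3.9,-15.2,0,-1],[0,0,0,3.9,-15.2,0,-1],[0,0,0,3.9,-15.2,0,-1]]' >/dev/null
python3 - <<'E'
from h import *
to(.475,.097,.005,14.2)
s=sense();im=get_image('wrist');cv2.imwrite('pics/w1.png',im)
E
```

```text
t 1.77 pos [0.4745 0.1004 0.2315] yaw 14.66 F [ 0.3  0.7 -0.3] -> wz 0.008 d [-0.06  0.39 22.65]
```

View pics/w1.png

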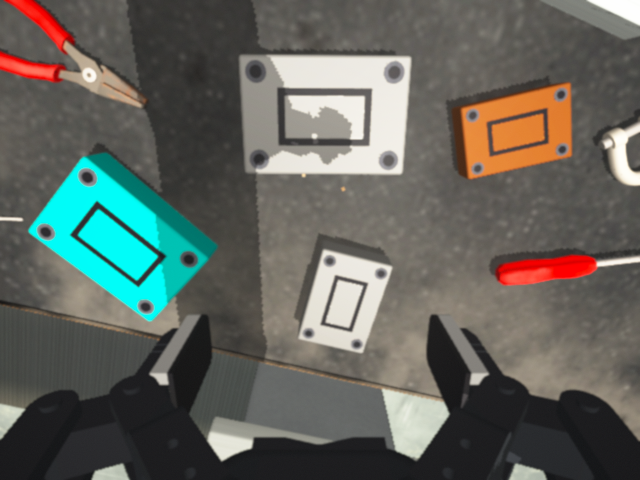

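In the wrist view the block is square to the tool, with its near edge from (246,174) to (405,174). The small grey block at (345,298) lies behind the place where the fingers will come down. I'll cross-check this with the numbers and then descend.

```bash
python3 - <<'E'
from h import *
s=sense()
print(hit('wrist',[(246,174),(405,174),(411,56),(240,56)],.04,s).round(4).tolist());print('small',hit('wrist',[(323,248),(391,267),(366,352)],.03,s).round(3).tolist())
E
python3 -m pendant '[[0,0,0,0,0,15,-1],[0,0,0,0,0,15,-1],[0,0,0,0,0,15,-1],[0,0,0,0,0,15,-1],[0,0,0,0,0,15,-1]]' >/dev/null
python3 -c "
from h import *
to(.475,.097,.005,14.2)"
```

```text
[[0.4892, 0.1669], [0.5239, 0.0318], [0.6142, 0.0572], [0.5802, 0.1893]]
small [[0.436, 0.083], [0.433, 0.013], [0.333, 0.009]]
t 2.23 pos [0.4718 0.0908 0.0761] yaw 14.07 F [-0.2 -0.2 -0.1] -> wz -0.002 d [ 0.53 -0.52  7.1 ]
```

```bash
python3 -m pendant '[[0,0,0,0,-0.5,4,-1],[0,0,0,0,-0.5,6.5,-1],[0,0,0,0,-0.5,7,-1],[0,0,0,0,-0.5,7,-1],[0,0,0,0,-0.5,7,-1]]' |tail -4
python3 -m pendant '[[0,0,0,0.8,0,0,-1],[0,0,0,1.2,0,0,-1],[0,0,0,1.6,0,0,-1],[0,0,0,1.6,0,0,-1]]' | tail -3
python3 -c "
from h import *
to(.475,.097,.005,14.2)"
```

```text
eef_rot: [[0.97, 0.244, 0.002], [0.244, -0.97, 0.0], [0.002, 0.0, -1.0]]
ft_force: [1.4, -0.3, -0.7]
opening: 0.0856
grasp_force: 0.0
ft_force: [-0.3, -0.7, 0.3]
opening: 0.0854
grasp_force: 0.0
t 2.98 pos [0.4916 0.102  0.0124] yaw 14.13 F [-0.3 -0.7  0.3] -> wz -0.001 d [-1.74  0.08  0.73]
```

```bash
python3 -m pendant '[[0,0,0,0,0,0.3,-1],[0,0,0,0,0,0.6,-1],[0,0,0,0.2,0,0.6,-1]]' | tail -3
python3 -m pendant '[[0,0,0.024,0.3,-0.12,0,-1],[0,0,0.048,0.6,-0.24,0,-1],[0,0,0.072,0.9,-0.36,0,-1],[0,0,0.096,1.2,-0.48,0,-1],[0,0,0.12,1.5,-0.6,0,-1]]' | tail -3
python3 -m pendant '[[0,0,0.024,0.3,-0.12,0,-1],[0,0,0.048,0.6,-0.24,0,-1],[0,0,0.072,0.9,-0.36,0,-1],[0,0,0.096,1.2,-0.48,0,-1],[0,0,0.12,1.5,-0.6,0,-1]]' | tail -3
python3 - <<'E'
from h import *
to(.475,.097,.005,-6.15)
s=sense();im=get_image('wrist');cv2.imwrite('pics/w2.png',im);cv2.imwrite('pics/t2.png',get_image('top'))
E
```

```text
ft_force: [-0.5, -0.2, -1.1]
opening: 0.0851
grasp_force: 0.0
ft_force: [-6.3, -1.7, 4.6]
opening: 0.0855
grasp_force: 3.1
ft_force: [-5.3, 0.1, 3.5]
opening: 0.0854
grasp_force: 3.1
t 4.07 pos [0.5174 0.1195 0.0047] yaw 0.36 F [-5.3  0.1  3.5] -> wz 0.114 d [-4.26  2.22 -0.01]
```

View pics/w2.png

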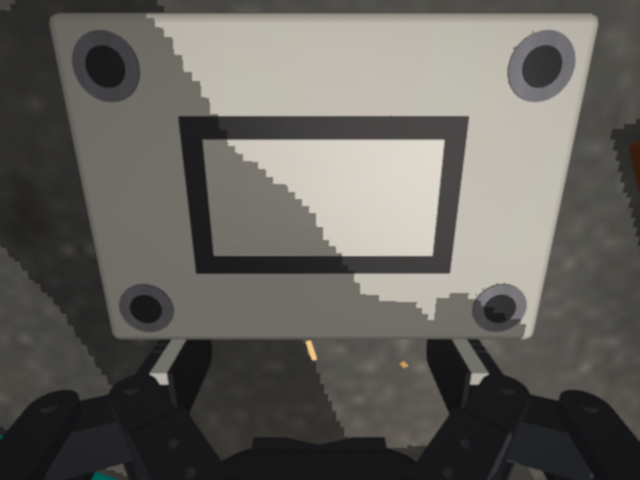

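The block sits square against both fingers, with its near edge on row 338 from column 112 to 530. I'll finish the turn and push forward.

```bash
python3 -m pendant '[[0,0,0.024,0.3,-0.1,0,-1],[0,0,0.048,0.6,-0.2,0,-1],[0,0,0.072,0.9,-0.3,0,-1],[0,0,0.096,1.2,-0.4,0,-1],[0,0,0.115,1.5,-0.4,0,-1]]' | tail -3
python3 -m pendant '[[0,0,0,0.4,0,0,-1],[0,0,0,0.8,0,0,-1],[0,0,0,1.2,0,0,-1],[0,0,0,1.6,0,0,-1],[0,0,0,2,0,0,-1]]' | tail -3
python3 -m pendant '[[0,0,0,0.4,0,0,-1],[0,0,0,0.8,0,0,-1],[0,0,0,1.2,0,0,-1],[0,0,0,1.6,0,0,-1],[0,0,0,2,0,0,-1]]' | tail -3
python3 - <<'E'
from h import *
to(.6,.1,.005,-6.15)
s=sense();p=s['tool_pos'];print('f',p[0]*.994-p[1]*.107,'g',p[0]*.107+p[1]*.994)
im=get_image('wrist');cv2.imwrite('pics/w3.png',im);cv2.imwrite('pics/t3.png',get_image('top'))
E
```

```text
ft_force: [-3.5, 1.3, -1.8]
opening: 0.0854
grasp_force: 1.5
ft_force: [-3.0, -0.1, -2.8]
opening: 0.0852
grasp_force: 1.6
ft_force: [-3.5, 0.3, -2.2]
opening: 0.0853
grasp_force: 1.6
t 5.42 pos [0.5742 0.1191 0.0053] yaw -6.2 F [-3.5  0.3 -2.2] -> wz -0.001 d [2.77 1.63 0.04]
f 0.5580252329390439 g 0.17987646124639453
```

View pics/w3.png

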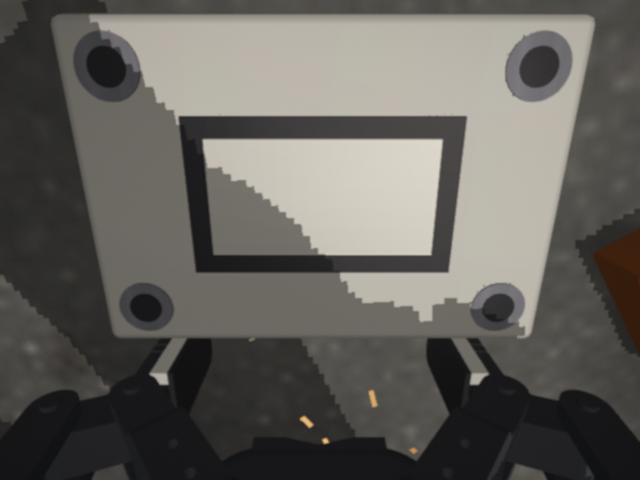

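The block is still square against both fingers and the brown block, at the right edge near (600,260), is clear. There are about 24 mm left, so I'll approach slowly while watching the force.

```bash
python3 -m pendant '[[0,0,0,0.4,0,0,-1],[0,0,0,0.8,0,0,-1],[0,0,0,1.2,0,0,-1],[0,0,0,1.6,0,0,-1],[0,0,0,1.9,0,0,-1]]' | grep force
for i in 1; do python3 -m pendant '[[0,0,0,0.08,0,0,-1],[0,0,0,0.16,0,0,-1],[0,0,0,0.24,0,0,-1],[0,0,0,0.3,0,0,-1]]' | grep ft_f; done
python3 - <<'E'
from h import *
to(.6,.1,.005,-6.15)
s=sense();p=s['tool_pos'];print('f',p[0]*.994-p[1]*.107,'g',p[0]*.107+p[1]*.994)
im=get_image('top');cv2.imwrite('pics/t4.png',im);cv2.imwrite('pics/s4.png',cv2.resize(get_image('scene')[190:300,180:360],None,fx=4,fy=4,interpolation=2))
E
```

```text
ft_force: [-5.4, 0.6, 3.9]
grasp_force: 3.0
ft_force: [-6.3, 1.0, 3.2]
t 6.27 pos [0.5954 0.1171 0.0056] yaw -6.19 F [-6.3  1.   3.2] -> wz -0.001 d [0.64 1.65 0.06]
f 0.5792718281926114 g 0.18014119534751635
```

View pics/s4.png

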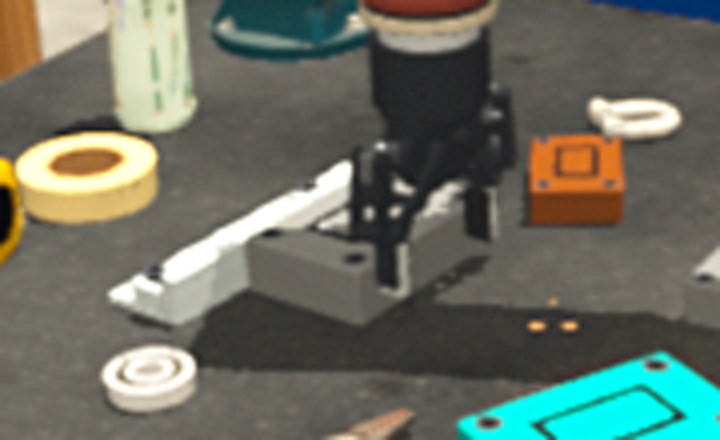

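The block, at about (310,270) in the crop, is now almost at the fence face. I'll press on gently until the force rises.

```bash
python3 -m pendant '[[0,0,0,0.05,0,0,-1],[0,0,0,0.1,0,0,-1],[0,0,0,0.1,0,0,-1]]' | grep ft_f
python3 -m pendant '[[0,0,0,0.05,0,0,-1],[0,0,0,0.1,0,0,-1],[0,0,0,0.1,0,0,-1]]' | grep ft_f
python3 -m pendant '[[0,0,0,0.05,0,0,-1],[0,0,0,0.1,0,0,-1],[0,0,0,0.1,0,0,-1]]' | egrep 'ft_f|pos'
python3 -c "
from h import *
print(sense()['ft_torque'].round(2))"
```

```text
ft_force: [-5.5, 0.3, 2.9]
ft_force: [-5.0, 0.7, 3.0]
tool_pos: [0.5984, 0.1169, 0.0056]
ft_force: [-4.7, 1.1, 3.6]
[0.08 1.05 0.04]
```

```bash
for i in 1; do
python3 -m pendant '[[0,0,0,0.05,0,0,-1],[0,0,0,0.1,0,0,-1],[0,0,0,0.1,0,0,-1]]' | grep ft_f
python3 -m pendant '[[0,0,0,0.05,0,0,-1],[0,0,0,0.1,0,0,-1],[0,0,0,0.1,0,0,-1]]' | egrep 'ft_f|pos'
python3 -c "
from h import *
print(sense()['ft_torque'].round(2))"; done
```

```text
ft_force: [-8.9, -0.1, 5.4]
tool_pos: [0.5986, 0.1168, 0.0054]
ft_force: [-12.8, 1.5, 8.8]
[ 0.1   2.59 -0.06]
```

```bash
python3 -m pendant '[[0,0,0,0.05,0,0,-1],[0,0,0,0.1,0,0,-1],[0,0,0,0.1,0,0,-1]]' | egrep 'ft_f|pos'
python3 -c "
from h import *
print(sense()['ft_torque'].round(2))"
```

```text
tool_pos: [0.5986, 0.1168, 0.0053]
ft_force: [-17.0, 0.1, 11.3]
[0.06 3.32 0.03]
```

The fence contact is firm, at 17 N with the TCP no longer advancing. To make sure the block seats itself, I'll back off, shut the fingers and press its middle with a single point.

```bash
python3 -m pendant '[[0,0,0,-1,0,0,-1],[0,0,0,-2,0,0,-1],[0,0,0,-2.5,0,0,-1],[0,0,0,-2.5,0,-1,1],[0,0,0,-2.5,0,-1,1]]' >/dev/null
python3 -m pendant '[[0,0,0,0,0,0,1],[0,0,0,0,0,0,1],[0,0,0,0,0,0,1],[0,0,0,0,0,0,1],[0,0,0,0,0,0,1]]' |egrep 'open|pos|ft'
python3 -m pendant '[[0,0,0,0.5,0.4,0,1],[0,0,0,1.0,0.4,0,1],[0,0,0,1.4,0.4,0,1],[0,0,0,1.7,0.4,0,1],[0,0,0,1.7,0.4,0,1]]' |egrep 'open|pos|ft'
python3 - <<'E'
from h import *
to(.6,.1,.005,-6.15)
s=sense();im=get_image('wrist');cv2.imwrite('pics/w5.png',im)
E
```

```text
tool_pos: [0.5768, 0.1189, 0.0151]
ft_force: [-0.1, 0.1, 0.2]
opening: 0.0006
tool_pos: [0.5941, 0.1129, 0.0153]
ft_force: [-0.1, 0.1, -0.4]
opening: 0.0004
t 9.12 pos [0.5941 0.1129 0.0153] yaw -6.23 F [-0.1  0.1 -0.4] -> wz -0.001 d [0.73 1.22 1.03]
```

View pics/w5.png

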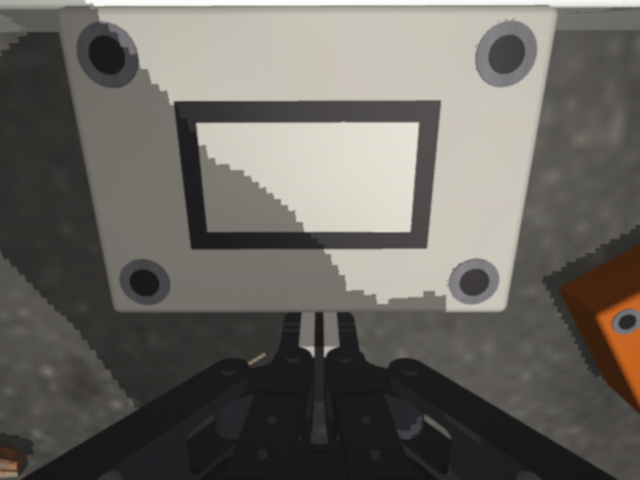

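The shut fingers, at column 319, face the block's middle at about column 311. The block's far edge lies along the fence strip at rows 5-8. I'll press now.

```bash
python3 -m pendant '[[0,0,0,0.1,0,0,1],[0,0,0,0.2,0,0,1],[0,0,0,0.3,0,0,1],[0,0,0,0.4,0,0,1],[0,0,0,0.5,0,0,1]]' |egrep 'pos|ft'
python3 -m pendant '[[0,0,0,0.1,0,0,1],[0,0,0,0.2,0,0,1],[0,0,0,0.3,0,0,1],[0,0,0,0.3,0,0,1]]' |egrep 'pos|ft'
```

```text
tool_pos: [0.5982, 0.1126, 0.0154]
ft_force: [-6.6, 0.3, 2.9]
tool_pos: [0.5982, 0.1126, 0.0148]
ft_force: [-13.3, -0.6, 8.6]
```

```bash
python3 -m pendant '[[0,0,0,0.1,0,0,1],[0,0,0,0.2,0,0,1],[0,0,0,0.3,0,0,1],[0,0,0,0.4,0,0,1],[0,0,0,0.4,0,0,1]]' |egrep 'pos|ft'
python3 -m pendant '[[0,0,0,-0.8,0,0,1],[0,0,0,-1.6,0,0,1],[0,0,0,-3,0,0,1],[0,0,0,-3,0,0,1]]' |egrep 'pos|ft'
python3 -m pendant '[[0,0,0,0,0,-4,1],[0,0,0,0,0,-8,1],[0,0,0,0,0,-12,1],[0,0,0,0,0,-15,1],[0,0,0,0,0,-15,1]]' |egrep 'pos|ft'
python3 -m pendant '[[0,0,0,0,0,0,1],[0,0,0,0,0,0,1]]' |egrep 'pos|ft'
python3 - <<'E'
from h import *
s=sense();im=get_image('wrist');cv2.imwrite('pics/w6.png',im);np.save('s6.npy',dict(R=s['eef_rot'],p=s['tool_pos']),allow_pickle=True)
E
```

```text
tool_pos: [0.5982, 0.1127, 0.0143]
ft_force: [-30.2, -1.0, 19.5]
tool_pos: [0.5735, 0.1155, 0.0152]
ft_force: [0.1, 0.4, -0.6]
tool_pos: [0.5794, 0.116, 0.1729]
ft_force: [1.3, 1.0, 0.5]
tool_pos: [0.5754, 0.1147, 0.1649]
ft_force: [-0.3, 0.4, -0.9]
```

View pics/w6.png

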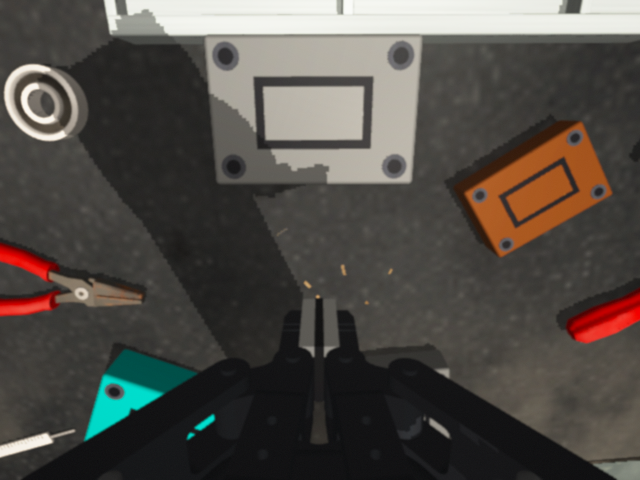

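The block lies flush along the fence. Its far edge is on row ~37, columns 206-421, against the fence lip on row ~35. Its left end is well inside the fence's left end at column 108. I'll check the edge angles by numbers.

```bash
python3 - <<'E'
from h import *
d=np.load('s6.npy',allow_pickle=True).item();s=dict(eef_rot=d['R'],tool_pos=d['p'])
g=cv2.cvtColor(cv2.imread('pics/w6.png'),cv2.COLOR_BGR2GRAY).astype(float)
def line(xs,r0,r1,sgn,z,t):
    E=[(x,r0+(lambda q:np.argmax(q)+.5)(sgn*np.diff(g[r0:r1,x]))) for x in xs]
    P=hit('wrist',E,z,s)*1000;v=cv2.fitLine(P.astype(np.float32),cv2.DIST_HUBER,0,.01,.01).ravel()
    a=np.degrees(np.arctan2(v[1],v[0]))%180;print(t,round(a,2),np.round(P[[0,-1]],1).tolist(),[e[1] for e in E[::12]])
line(range(440,635,3),25,45,-1,.034,'fence lip')
line(range(225,400,3),170,195,-1,.04,'block near edge')
line(range(225,405,3),30,45,-1,.04,'block far edge')
print('fence left end',hit('wrist',[(108,36)],.034,s)*1000)
print('block corners',(hit('wrist',[(206,37),(421,37),(217,184),(412,184)],.04,s)*1000).round(1).tolist())
print(sense()['time'])
E
```

```text
fence lip 84.06 [[696.0, 23.5], [683.0, -99.1]] [np.float64(34.5), np.float64(34.5), np.float64(33.5), np.float64(33.5), np.float64(33.5), np.float64(33.5)]
block near edge 83.69 [[617.3, 177.3], [603.8, 54.8]] [np.float64(183.5), np.float64(183.5), np.float64(183.5), np.float64(183.5), np.float64(183.5)]
block far edge 83.7 [[710.5, 159.4], [698.3, 49.0]] [np.float64(33.5), np.float64(33.5), np.float64(33.5), np.float64(33.5), np.float64(33.5)]
fence left end [[718.50667849 235.60052273]]
block corners [[709.9, 171.7], [695.0, 37.2], [617.6, 183.0], [602.4, 45.7]]
11.3
```

The edges agree within 0.4°, which is at pixel level. The press ended at the same stop as before (TCP x = 0.598), the block is well inside both fence ends, and the arm is clear.

```bash
python3 -c "
from plant import *
print(hand_in())"
```

```text
the job is handed in; nothing more can be done
None
```

The large grey die block's long side lies against the fence front face, parallel within about 0.4° by camera and well inside both fence ends. The job was handed in at about 11.3 s with the arm clear and no verdict returned; the block started only about 20° off the fence, not the 45 to 90° stated.

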